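Turn the carved copy to face the same way as the plaster model

ROBOT

A 6-joint arm with a two-finger parallel gripper is mounted at the origin on the work surface. World frame = base frame: x ahead of the robot, y to its left, z up, the work surface at z = 0. Lengths are in m, angles in rad, forces in N, time in s.
With the tool pointing down it reaches from about 0.35 to 0.975 m from the base axis. Payload 4.9 kg.
Tool frame: the origin (TCP) lies on the mounting face of the last link; the fingertips stand 173 mm ahead of it and the grasp point (between the pads) lies 155 mm ahead of it; x points along the fingers, z is the direction in which the jaws open and shut, and the axes are right-handed (so a half turn about x gives the same grasp; the last joint's range is limited). The gripper opens to 85 mm and grips with 20 to 120 N. Pads are 22 mm wide; open, the fingers measure 114 mm over their backs; the gripper's body (76 mm by 85 mm) begins 54 mm behind the grasp point. The pads swing forward as they close: fully open they stand 13 mm farther back than shut.
Start: joints at [1.103, 0.053, 1.613, -0, 1.476, -0.119], TCP at [0.214, 0.587, 0.405] pointing down, gripper open.
Joint ranges: [-3.01, 3.01], [-1.01, 2.22], [0.06, 2.58], [-1.02, 4.17], [0.09, 2.62], [-3.14, 3.14]. Speed limits (rad/s): [2.57, 2.57, 3.14, 3.14, 3.14, 3.14].

INTERFACE

Orientations are given as a rotation vector (axis times angle).
In Python, from station import get_obs, get_image, get_calibration, finish_job, look_for, masks_of, tip_of gives the robot as it stands.
- The arm moves only by the tool carry_out, never from a script. Its argument "increments" is a list of rows, each a list of 3 entries, a list of its own where there are three numbers: the turn, a rotation vector about the world's x, y, z in units of 0.1 rad (1.0 is 0.1 rad), then the shift along the world's x, y, z in units of 20 mm (1.0 is 20 mm), then the opening, from 0 (shut) to 1 (fully open). A call has 1 to 8 rows; each row shifts and turns the pose as measured when the row begins; what a row does not reach is not made up. A row lasts 1/10 s, in which the tool goes at most 50 mm and 8.59 degrees, less where a joint would pass 70% of its speed; a pose out of reach is approached as far as the arm can. A call with a number of a shift or a turn outside -1 to 1 is refused whole. A call with a gripper value outside its range is refused whole. The fingers move at their own pace and stop on an object; "squeeze" is the grip in N (left out, the last holds). Time passes only in rows, so rows that do not move let the fingers close. It gives the time, the measured TCP pose, the force and the opening at its end, in the units of the state.
- get_obs(): the state, without advancing time (a new reading comes with each control period).
- get_image(name): name is "scene" or "top" or "wrist"; returns (picture, depth): 384x512x3 uint8, blue, green, red; 384x512 float32, m along the optical axis (not along the pixel's ray), 0 where there is no reading.
- get_calibration(name): a dict with "fx", "fy", "cx", "cy" (pixels), "k1" (the pictures are not rectified: a ray, as slopes to the right and down, at radius r is drawn at 1 + k1 r^2 times it, then the intrinsics apply), "position" and "orientation" of the camera in the world. Camera axes: x right, y down, z forward; pixel columns grow to the right and rows downward; lengths in m; the calibration is good to about 2 mm. A picture is of the moment at which its call begins: read the wrist's pose just before it. get_calibration takes no time and is no camera call; for the wrist camera it gives the pose at the moment of the call.
- finish_job(): hands the job in, once; it reports no verdict.
Trained networks look in the newest picture that a camera, given by its name, has taken for a name from the list of things; names that differ only in an ending like _2 or _b are one class to them, and where a whole thing is asked for, a point or a joint stands for the part that bears it (a point fixed in the world has none). Each returns a list of dicts, best first, with "p" (0 to 1); they miss things now and then, are a little off and sometimes report something else, mostly with a low value. They report only what shows in the picture. A call takes as long as a camera call. They do not tell look-alikes from the thing itself.
- look_for(camera, query): "centre" ([column, row] in pixels, amid what is visible of it).
- masks_of(camera, query): "region" (384x512 bool, what is visible of it) and "centre" ([column, row] in pixels, amid what is visible of it).
- tip_of(camera, query): "centre" ([column, row] in pixels: a listed point, or the origin of a listed thing).
The state is a dict: "t": time; "q": joint angles; "dq": joint speeds; "effort": joint torques, N m; "tool_pos": TCP position; "tool_rot": TCP orientation; "contact_force": force on the tool from outside, world axes, zero at the start; "wrist_torque": the same for the moment, N m; "opening": finger opening in m.
Only numpy, scipy, OpenCV 4.12 (cv2) and the standard library are available. Lean on these libraries where they do the work, as an engineer would, in place of code of your own. Each camera call takes 0.05 s, during which the arm holds its last target.

TASK

Turn the wooden head's turntable, pushing on its turning bars with a finger, until the wooden head faces the same way as the plaster head, and leave it standing there in the middle of its disc. Keep off the wooden head itself: do not touch, lift or tip it, and leave the plaster head, its turntable and the tools on the bench as they are.

Things in the scene. Friction and masses are not known exactly. Their poses are not given: they have to be found in the camera images.
- copy_head: The wooden copy: a roughly hewn carved head, about 200 mm tall, on a square wooden block (100 x 96 x 34 mm), with a square lump of uncut wood at the back of the skull. It stands loose, by its own weight (about 1 kg), on the middle of its turntable and rides round with it. Origin under the middle of the block (62 mm above the bench), z up, x the way the face looks.
- copy_nose (a point): Tip of the wooden head's nose, 70 mm in front of the head's upright middle line and 114 mm above its underside.
- model_head: The plaster model: a smooth white head, 192 mm tall, on a round moulded foot 104 mm across, with a round bun of hair at the back. It stands loose on the middle of the other turntable. Origin under the middle of its foot (62 mm above the bench), z up, x the way the face looks (somewhere within about 65 degrees of straight away from the robot).
- model_nose (a point): Tip of the plaster head's nose, 70 mm in front of that head's upright middle line and 114 mm above its underside.
- copy_turntable: Foot of the wooden head's turntable. Round cast foot bolted to the bench, 170 mm across; its origin is on the turning axis at bench level, z up. It does not move.
- copy_disc: Turning disc of the wooden head's turntable, 200 mm across, its top 62 mm and underside 36 mm above the bench. It turns either way without limit about its upright axis, moderately stiff (about 2.5 N at a bar's middle, a little more when turned fast), and stays where it is left. Origin on the axis at bench level; its x, y, -x and -y axes each run along one turning bar. The bars stand at any angle to the face.
- copy_bars: The four turning bars of the wooden head's disc (same pose as the disc): plain round steel bars 12 mm thick, level, their centre line 47 mm above the bench, a quarter turn apart, reaching straight out from the rim (a 22 mm collar up to 110 mm from the axis) to a black ball of 18 mm at 168 mm from the axis. Below them the bench is clear.
- model_turntable: Foot of the plaster head's turntable, exactly like the other one. Round cast foot bolted to the bench, 170 mm across; its origin is on the turning axis at bench level, z up. It does not move.
- model_disc: Turning disc of the plaster head's turntable with the same four bars; to be left alone.
- mallet: Bystander: carver's round wooden mallet lying on its side between the turntables, 225 mm long, head 86 mm across.
- gouge_wide: Bystander: carving gouge lying flat, 230 mm long, dark handle, blade 28 mm wide.
- gouge_narrow: Bystander: carving gouge lying flat, 250 mm long, pale handle, blade 12 mm wide.
- wax_tin: Bystander: round metal tin, 63 mm across, 52 mm tall, standing beyond and between the turntables.
- calipers: Bystander: steel bow calipers lying flat, about 175 x 115 mm, 12 mm thick.
- sanding_block: Bystander: cork sanding block, 70 x 110 x 34 mm.
Not all that is in view belongs to the job. What is shaped like the model_head but green is not meant.

How it is judged:
On the way:
1. a finger pushes on a turning bar of the wooden head's turntable and turns it (contact force between the fingers and copy_bars above 0.3 N and angular speed of copy_disc above 0.02 rad/s), for 0.05 s.
At the end, for the whole second after the job is handed in: The wooden head's face points the same way as the plaster head's within 0.15 rad (8.6 degrees), and not the opposite way; the wooden head stands upright and still, within 12 mm of the middle of its disc; the plaster head's nose is within 12 mm of where it was (angle between the x axis of copy_head and the x axis of model_head, either way round below 0.15 rad and x of copy_nose in the frame of copy_turntable above 0 m and horizontal distance between copy_head and copy_disc below 0.012 m and angle between copy_head's own z axis and vertical below 0.05 rad and angular speed of copy_head below 0.05 rad/s and distance of model_nose from where it was at the start of the episode below 0.012 m); the robot touches nothing.
It fails at once if the robot touches the wooden head (contact force between any of the fingers, the arm and copy_head above 0.5 N).
It fails at once if the wooden head is lifted or tipped (height (world z) of copy_head above 0.074 m or angle between copy_head's own z axis and vertical above 0.15 rad).
It fails at once if the plaster head is turned, shifted or lifted (nose or foot moved over 12 mm) (distance of any of model_nose, model_head from where it was at the start of the episode above 0.012 m).
It fails at once if a tool or other bystander is moved more than 20 mm (distance of any of mallet, gouge_wide, gouge_narrow, wax_tin, calipers, sanding_block from where it was at the start of the episode above 0.02 m).
It also fails if it takes over 72 s, if anything falls off the work surface, if the arm or the gripper's body presses on something with over 40 N, if the wrist force passes 120 N, or if a joint passes its speed limit or range.

## Working session

There is one attempt and no reset: what is moved stays moved. The work goes in short steps, Python scripts to look and compute and a tool call to move; the robot and the scene stay as the last step left them, time stands still between calls to the robot, and variables do not carry over. Pictures are saved under pics/ and viewed, and the job is handed in when it is done.

Besides the shell and the picture viewer there is one more tool, called as name(argument=value, ...) on one line, values as JSON. carry_out: Moves the arm, as the interface text tells. Shifts and turns lie within -1 to 1; 1 stands for 20 mm of shift or 0.1 rad of turn. Its arguments: {"type":"object","properties":{"increments":{"type":"array","items":{"type":"array"}},"squeeze":{"type":"number"}},"required":["increments"]}

```bash
mkdir -p pics; ls
cat > h.py <<'E'
import numpy as np, cv2
from scipy.spatial.transform import Rotation as R
from station import *
def cam(name):
    c=get_calibration(name); o=np.array(c['orientation'],float)
    M=R.from_rotvec(o).as_matrix() if o.size==3 else (o if o.shape==(3,3) else R.from_quat(o).as_matrix())
    return c,M,np.array(c['position'])
def undist(c,px):
    K=np.array([[c['fx'],0,c['cx']],[0,c['fy'],c['cy']],[0,0,1]])
    return cv2.undistortPoints(np.array(px,float).reshape(-1,1,2),K,np.array([c['k1'],0,0,0,0.])).reshape(-1,2)
def to_world(name,px,d):
    c,M,p=cam(name); u=undist(c,px); d=np.atleast_1d(d)
    return (np.c_[u,np.ones(len(u))]*d[:,None])@M.T+p
def plane(name,px,z):
    c,M,p=cam(name); u=undist(c,px); r=np.c_[u,np.ones(len(u))]@M.T
    return p+r*((z-p[2])/r[:,2])[:,None]
def proj(name,X):
    c,M,p=cam(name); q=(np.atleast_2d(X)-p)@M; s=q[:,:2]/q[:,2:]
    s=s*(1+c['k1']*(s**2).sum(1))[:,None]
    return s*[c['fx'],c['fy']]+[c['cx'],c['cy']]
E
python3 - <<'E'
from h import *
print(get_obs()['tool_rot'])
for n in ('scene','top'):
    im,d=get_image(n); cv2.imwrite(f'pics/{n}0.png',im); print(get_calibration(n))
    for q in ('copy_head','copy_nose','model_head','model_nose','copy_turntable','copy_bars','copy_disc','model_turntable'):
        print(n,q,[(np.round(r['centre']),round(r['p'],2)) for r in tip_of(n,q)][:4])
E
```

```text
pics
[-0.94961611  1.35613494  0.94802445]
{'fx': 349.1859891432305, 'fy': 349.1859891432305, 'cx': 254.95726690988974, 'cy': 189.573483593734, 'k1': -0.0437412385471784, 'position': array([ 1.29013309, -0.26630434,  1.0928706 ]), 'orientation': array([-2.08865428, -1.40718625,  0.53533506])}
scene copy_head [(array([314., 212.]), 0.75), (array([315., 200.]), 0.63)]
scene copy_nose [(array([305., 168.]), 0.55), (array([370., 184.]), 0.32)]
scene model_head [(array([161., 193.]), 0.83), (array([272., 168.]), 0.64), (array([194., 240.]), 0.57)]
scene model_nose [(array([178., 236.]), 0.75)]
scene copy_turntable [(array([312., 211.]), 0.66)]
scene copy_bars []
scene copy_disc [(array([315., 212.]), 0.87)]
scene model_turntable [(array([197., 244.]), 0.89)]
{'fx': 355.6557211227618, 'fy': 355.6557211227618, 'cx': 253.21532288644815, 'cy': 186.86963799624485, 'k1': -0.11269418796627068, 'position': array([0.37407919, 0.01232456, 1.18401667]), 'orientation': array([-2.15646566,  2.13565568, -0.16571587])}
top copy_head [(array([186., 164.]), 0.87), (array([188., 166.]), 0.49)]
top copy_nose [(array([184., 176.]), 0.88)]
top model_head [(array([206., 254.]), 0.97), (array([333., 171.]), 0.9), (array([346., 268.]), 0.69)]
top model_nose [(array([353., 294.]), 0.89), (array([358., 145.]), 0.65), (array([196., 280.]), 0.62)]
top copy_turntable [(array([189., 166.]), 0.9)]
top copy_bars [(array([257., 220.]), 0.67)]
top copy_disc [(array([190., 169.]), 0.64), (array([260., 124.]), 0.4)]
top model_turntable [(array([330., 176.]), 0.89)]
```

View pics/scene0.png

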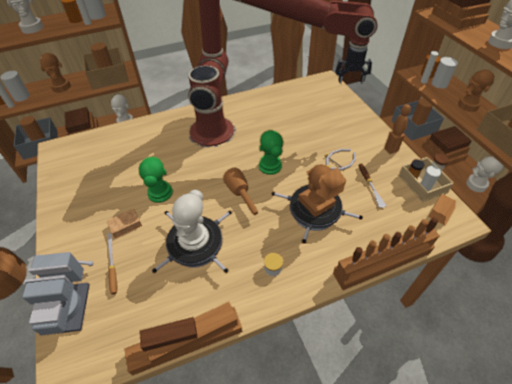

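View pics/top0.png

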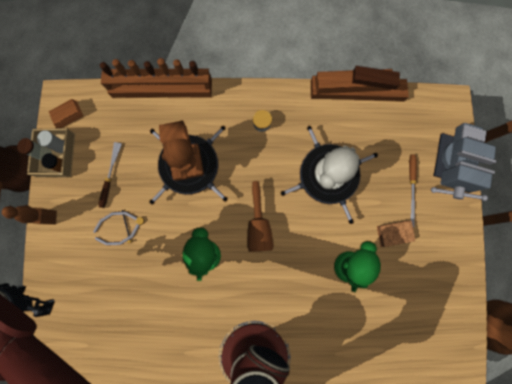

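Run:
```python
import cv2
a=cv2.imread('pics/top0.png')[60:290,90:430]
cv2.imwrite('pics/topcrop.png',cv2.resize(a,None,fx=2.3,fy=2.3,interpolation=3))
a=cv2.imread('pics/scene0.png')[90:330,100:400]
cv2.imwrite('pics/scenecrop.png',cv2.resize(a,None,fx=2.5,fy=2.5,interpolation=3))
```

```text
(no output)
```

View pics/topcrop.png

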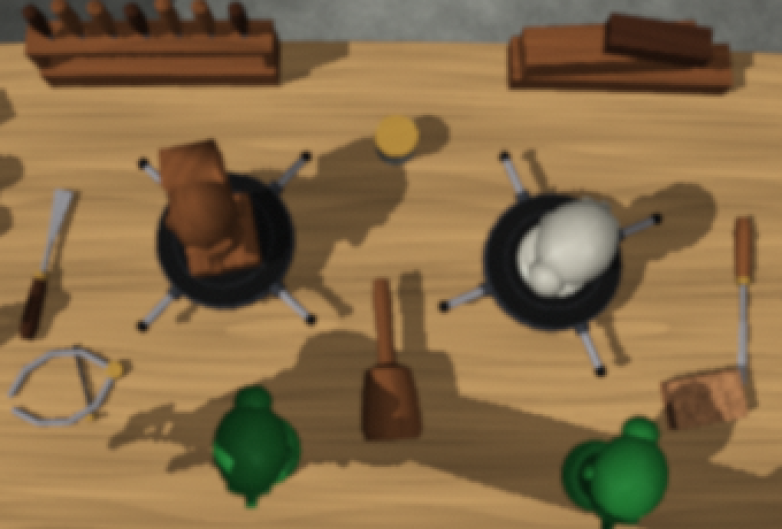

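View pics/scenecrop.png

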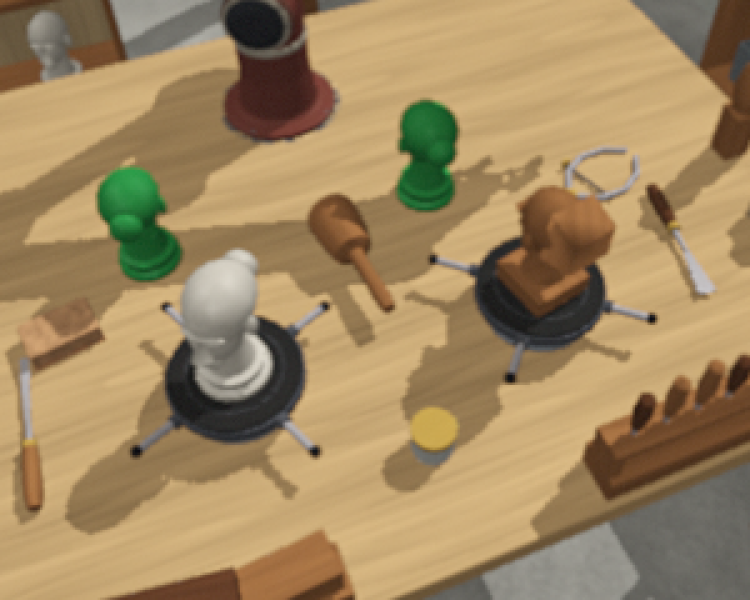

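```bash
cat >> h.py <<'E'
def cloud(name):
    im,d=get_image(name); v,u=np.mgrid[0:384,0:512]; m=d>0
    return to_world(name,np.c_[u[m],v[m]],d[m]), im[m], im, d
E
python3 - <<'E'
from h import *
np.set_printoptions(precision=4,suppress=True)
# axes from bar balls (z=.047) in top; crop px -> full
f=lambda L:[(x/2.3+90,y/2.3+60) for x,y in L]
for n,L in (('copy',[(144,164),(306,157),(311,320),(142,326)]),('model',[(505,157),(657,219),(601,371),(444,306)])):
    W=plane('top',f(L),.047); c=W.mean(0); print(n,c,[np.round([np.hypot(*(w-c)[:2]),np.degrees(np.arctan2(*(w-c)[1::-1]))],3) for w in W])
A=[cloud(n) for n in('top','scene')]
np.savez('c.npz',P=np.vstack([a[0] for a in A]),C=np.vstack([a[1] for a in A]),s=np.r_[np.zeros(len(A[0][0])),np.ones(len(A[1][0]))])
E
```

```text
copy [0.6171 0.2222 0.047 ] [array([ 0.167, 47.702]), array([  0.167, -42.16 ]), array([   0.168, -132.082]), array([  0.168, 137.526])]
model [ 0.5907 -0.2442  0.047 ] [array([ 0.167, 23.006]), array([  0.168, -67.225]), array([   0.168, -157.073]), array([  0.168, 112.647])]
```

Run:
```python
import numpy as np,cv2
d=np.load('c.npz');P,C,s=d['P'],d['C'],d['s']
for n,c in (('copy',(.617,.222)),('model',(.591,-.244))):
    sheet=[]
    for src in (0,1):
      img=np.zeros((300,300,3),np.uint8)
      m=(np.hypot(P[:,0]-c[0],P[:,1]-c[1])<.14)&(P[:,2]>.07)&(s==src)
      q=P[m]; o=np.argsort(q[:,2])
      for p in q[o]:
        r=int(150-(p[0]-c[0])*1000); k=int(150-(p[1]-c[1])*1000)
        h=int(np.clip((p[2]-.06)/.21*179*.75,0,179)); cv2.circle(img,(k,r),2,cv2.cvtColor(np.uint8([[[h,255,255]]]),40+14)[0,0].tolist(),-1)
      sheet.append(img)
    cv2.imwrite(f'pics/map_{n}.png',np.hstack(sheet))
```

```text
(no output)
```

View pics/map_copy.png

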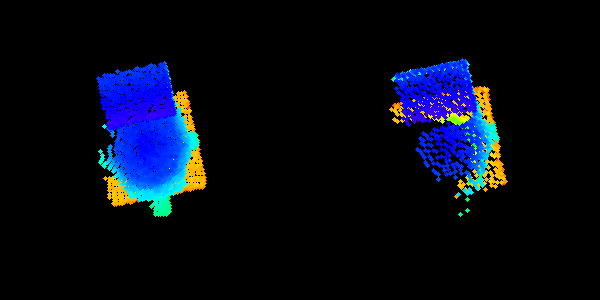

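View pics/map_model.png

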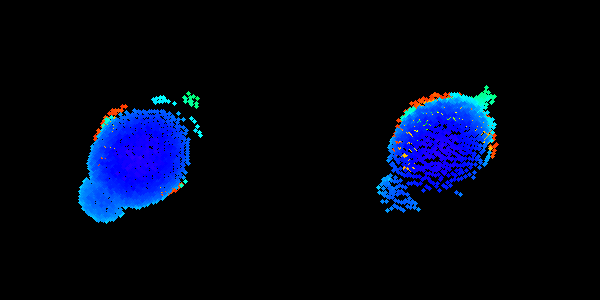

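```bash
python3 - <<'E'
import numpy as np,cv2
d=np.load('c.npz');P,C,s=d['P'],d['C'],d['s']
c=np.array([.6171,.2222])
r=np.hypot(P[:,0]-c[0],P[:,1]-c[1])
for src in (0,1):
    m=(r<.09)&(s==src)&(abs(P[:,2]-.096)<.006); q=P[m,:2]-c
    b=cv2.minAreaRect((q*1000).astype(np.float32)); print('block',src,m.sum(),b)
    m=(r<.12)&(s==src)&(P[:,2]>.15)&(P[:,0]>c[0]+.035); q=P[m]-np.r_[c,0]
    b=cv2.minAreaRect((q[:,:2]*1000).astype(np.float32)); print('lump',src,m.sum(),b, q[:,2].min(),q[:,2].max())
    m=(r<.12)&(r>.055)&(s==src)&(P[:,2]>.15)&(P[:,2]<.19)&(P[:,0]<c[0]-.03); q=P[m]-np.r_[c,0]
    print('nose',src,np.round(q*1000)[np.argsort(-np.hypot(q[:,0],q[:,1]))[:8]].tolist())
c=np.array([.5907,-.2442])
r=np.hypot(P[:,0]-c[0],P[:,1]-c[1])
for src in (0,1):
    m=(r<.12)&(r>.055)&(s==src)&(P[:,2]>.12)&(P[:,2]<.2)&(P[:,0]>c[0]+.03); q=P[m]-np.r_[c,0]
    for a in q[np.argsort(-np.hypot(q[:,0],q[:,1]))[:14]]: print('nose',src,np.round(a*1000),np.degrees(np.arctan2(a[1],a[0])).round(1))
    m=(r<.14)&(s==src)&(P[:,2]>.11)&((P[:,0]<c[0]-.04)|(P[:,1]>c[1]+.05)); q=P[m]-np.r_[c,0]
    # sphere fit
    q=q[(q[:,0]<-.03)&(q[:,1]>.035)]
    A=np.c_[2*q,np.ones(len(q))]; x=np.linalg.lstsq(A,(q**2).sum(1),rcond=None)[0]
    print('bun',len(q),x[:3],np.sqrt(x[3]+x[:3]@x[:3]),np.degrees(np.arctan2(-x[1],-x[0])), q.mean(0),np.degrees(np.arctan2(-q[:,1].mean(),-q[:,0].mean())))
    m=(r<.12)&(s==src)&(P[:,2]>.20); q=P[m,:2]-c; b=cv2.fitEllipse((q*1000).astype(np.float32)[cv2.convexHull((q*1000).astype(np.float32),returnPoints=False)[:,0]]); print('skull',b)
E
python3 - <<'E'
from h import *
for n in('top','scene'):
  get_image(n)
  for q,z in(('copy_nose',.176),('model_nose',.176)):
    for r in tip_of(n,q): print(n,q,r['p'],plane(n,[r['centre']],z))
E
```

```text
block 0 292 ((1.0353279113769531, 0.9620628356933594), (96.568359375, 96.27279663085938), 11.85588264465332)
lump 0 402 ((55.477996826171875, 10.820539474487305), (52.42265701293945, 73.95024871826172), 10.110432624816895) 0.17418028358556548 0.26000606447416663
nose 0 [[-64.0, -17.0, 175.0], [-65.0, -14.0, 175.0], [-63.0, -18.0, 184.0], [-65.0, -11.0, 175.0], [-65.0, -8.0, 177.0], [-65.0, -6.0, 178.0], [-62.0, -20.0, 176.0], [-63.0, -9.0, 183.0]]
block 1 280 ((3.979278564453125, 1.1977310180664062), (102.06401824951172, 97.09127044677734), 12.212854385375977)
lump 1 622 ((55.34425354003906, 13.677196502685547), (55.28486251831055, 77.3570327758789), 11.577272415161133) 0.1684927574164713 0.2625474886563034
nose 1 [[-65.0, -11.0, 178.0], [-60.0, -18.0, 180.0]]
nose 0 [ 52. -48. 174.] -42.7
nose 0 [ 53. -43. 178.] -39.1
nose 0 [ 57. -38. 176.] -33.8
nose 0 [ 53. -40. 179.] -37.1
nose 0 [ 47. -46. 179.] -44.2
nose 0 [ 49. -42. 183.] -40.4
nose 0 [ 44. -46. 179.] -46.0
nose 0 [ 53. -34. 178.] -32.8
nose 0 [ 49. -39. 182.] -38.4
nose 0 [ 52. -36. 184.] -34.5
nose 0 [ 46. -42. 183.] -42.1
[... 723 characters left out ...]
04897222  0.21214666] 0.021976165109078658 -48.16884247702196 [-0.04438814  0.05564728  0.22760169] -51.42170047218973
skull ((-4.562375545501709, 14.318841934204102), (91.13404083251953, 138.53192138671875), 46.92488098144531)
top copy_nose 0.79 [[0.5513813 0.201504  0.176    ]]
top model_nose 0.89 [[ 0.64730239 -0.2982496   0.176     ]]
top model_nose 0.89 [[0.25162837 0.15383144 0.176     ]]
top model_nose 0.66 [[ 0.23220717 -0.27155476  0.176     ]]
scene copy_nose 0.63 [[0.53583031 0.20737024 0.176     ]]
scene copy_nose 0.43 [[ 0.70336307 -0.24198722  0.176     ]]
scene model_nose 0.75 [[ 0.6696675  -0.49593646  0.176     ]]
scene model_nose 0.62 [[ 0.65132214 -0.2899876   0.176     ]]
```

Run:
```python
import numpy as np
from h import *
o=get_obs();M=R.from_rotvec(o['tool_rot']).as_matrix();print(M.round(3),o['tool_pos'],o['opening'])
d=np.load('c.npz');P,C,s=d['P'],d['C'],d['s'];C=C.astype(int)
g=(C[:,1]>C[:,2]+40)&(C[:,1]>C[:,0]+40)&(P[:,2]>.02)
for sgn in(1,-1):
    q=P[g&(P[:,1]*sgn>0)&(P[:,0]<.55)]; print('green',np.percentile(q,[1,50,99],axis=0).round(3).tolist())
q=P[(P[:,2]>.015)&(P[:,1]<.07)&(P[:,1]>-.06)&(P[:,0]>.3)&(P[:,0]<.68)&~g]
for x in np.arange(.32,.68,.04):
    k=q[abs(q[:,0]-x)<.02]
    if len(k): print(x.round(2),np.percentile(k,[2,98],axis=0)[:,1:].round(3).tolist(),len(k))
```

```text
[[ 0.    -0.94   0.342]
 [ 0.     0.342  0.94 ]
 [-1.    -0.     0.   ]] [0.21361858 0.58736281 0.40472965] 0.08530929937302752
green [[0.288, 0.12, 0.023], [0.349, 0.153, 0.17], [0.409, 0.204, 0.193]]
green [[0.252, -0.348, 0.029], [0.315, -0.308, 0.176], [0.374, -0.266, 0.193]]
0.36 [[-0.056, 0.05], [0.023, 0.088]] 439
0.4 [[-0.053, 0.045], [0.023, 0.085]] 506
0.44 [[-0.044, 0.032], [0.02, 0.08]] 377
0.48 [[-0.018, 0.046], [0.005, 0.059]] 155
0.52 [[-0.015, 0.044], [0.01, 0.06]] 159
0.56 [[-0.011, 0.04], [0.012, 0.058]] 119
```

carry_out(increments=[[[0, 0, 0], [0, 0, 1], 0], [[0, 0, 0], [0, 0, 1], 0], [[0, 0, 0], [0, 0, 1], 0], [[0, 0, 0], [0, 0, 1], 0], [[0, 0, 0], [0, 0, 1], 0], [[0, 0, 0], [0.6, -1, 0], 0], [[0, 0, 0], [0.6, -1, 0], 0], [[0, 0, 0], [0.6, -1, 0], 0]], squeeze=20)

```text
t: 2.1
tool_pos: [0.2487, 0.5266, 0.5077]
tool_rot: [-0.952, 1.354, 0.952]
contact_force: [-0.1, -0.9, 0.2]
opening: 0.0002
```

carry_out(increments=[[[0, 0, 0], [0.6, -1, 0], 0], [[0, 0, 0], [0.6, -1, 0], 0], [[0, 0, 0], [0.6, -1, 0], 0], [[0, 0, 0], [0.6, -1, 0], 0], [[0, 0, 0], [0.6, -1, 0], 0], [[0, 0, 0], [0.6, -1, 0], 0], [[0, 0, 0], [0.6, -1, 0], 0], [[0, 0, 0], [0.6, -1, 0], 0]])

```text
t: 2.9
tool_pos: [0.3473, 0.3596, 0.5089]
tool_rot: [-0.953, 1.351, 0.952]
contact_force: [0.2, -0.1, 0.0]
opening: 0.0
```

carry_out(increments=[[[0, 0, 0], [0.6, -1, 0], 0], [[0, 0, 0], [0.6, -1, 0], 0], [[0, 0, 0], [0.6, -1, 0], 0], [[0, 0, 0], [0.6, -1, 0], 0], [[0, 0, 0], [0.6, -1, 0], 0], [[0, 0, 0], [0.6, -1, 0], 0], [[0, 0, 0], [0.6, -1, 0], 0], [[0, 0, 0], [0.6, -1, 0], 0]])

```text
t: 3.7
tool_pos: [0.4457, 0.1921, 0.5101]
tool_rot: [-0.953, 1.347, 0.952]
contact_force: [0.4, 0.2, 0.2]
opening: -0.0002
```

carry_out(increments=[[[0, 0, 0], [0.9, -0.9, 0], 0], [[0, 0, 0], [0.9, -0.9, 0], 0], [[0, 0, 0], [0.9, -0.9, 0], 0], [[0, 0, 0], [0, 0, 0], 0]])

```text
t: 4.1
tool_pos: [0.502, 0.1336, 0.5106]
tool_rot: [-0.951, 1.347, 0.948]
contact_force: [-0.2, 0.1, -1.0]
opening: 0.0001
```

Run:
```python
from h import *
print(get_obs()['tool_pos'])
im,d=get_image('wrist'); t,_=get_image('top')
cv2.imwrite('pics/w1.png',np.hstack([im,t[40:340,80:368].copy() if 0 else cv2.resize(t[60:276,90:378],(512,384))])[:, :]) if 0 else cv2.imwrite('pics/w1.png',im)
cv2.imwrite('pics/t1.png',cv2.resize(t[60:290,90:430],None,fx=2.3,fy=2.3))
```

```text
[0.50199639 0.13358734 0.51058882]
```

View pics/w1.png

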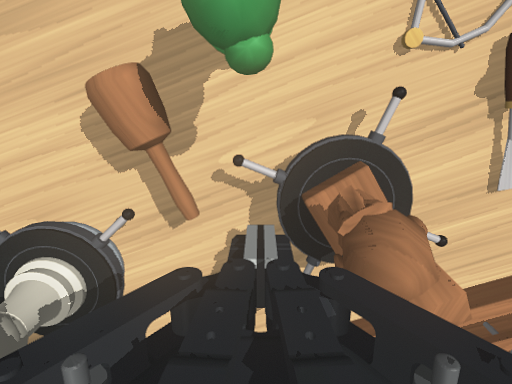

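View pics/t1.png

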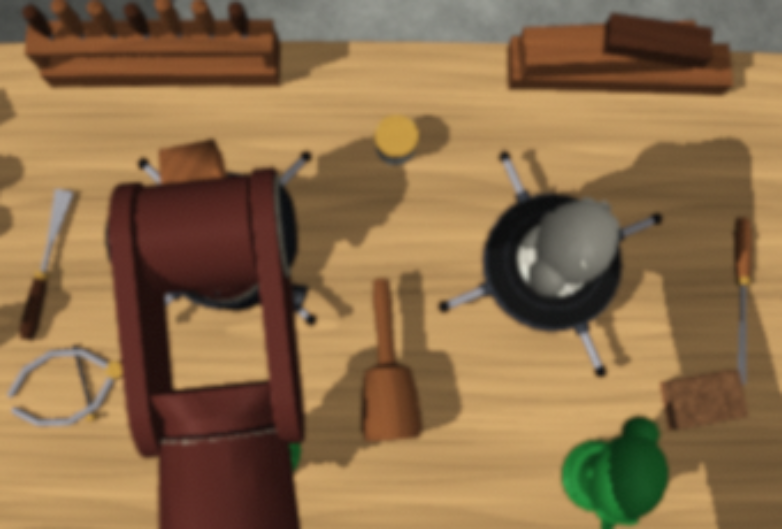

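Run:
```python
from h import *
im,d=get_image('scene'); cv2.imwrite('pics/s1.png',cv2.resize(im[0:280,150:420],None,fx=2.1,fy=2.1))
v,u=np.mgrid[0:384,0:512];m=d>0
P=to_world('scene',np.c_[u[m],v[m]],d[m]);
t=get_obs()['tool_pos'];q=P-t
k=(np.abs(q[:,0])<.25)&(np.abs(q[:,1])<.2)&(P[:,2]>.3)
for z in np.arange(-.2,.4,.04):
    a=q[k&(abs(q[:,2]-z)<.02)]
    if len(a): print(round(z,2),a[:,:2].min(0).round(3),a[:,:2].max(0).round(3),len(a))
```

```text
-0.16 [-0.007 -0.015] [0.017 0.01 ] 65
-0.12 [-0.02  -0.048] [0.029 0.039] 200
-0.08 [-0.03  -0.061] [0.034 0.058] 376
-0.04 [-0.017 -0.04 ] [0.041 0.035] 194
0.0 [-0.015 -0.038] [0.039 0.034] 301
0.04 [-0.115 -0.071] [0.041 0.029] 314
0.08 [-0.25  -0.079] [0.05  0.062] 784
0.12 [-0.25  -0.081] [0.051 0.06 ] 2109
0.16 [-0.25  -0.066] [0.034 0.056] 765
```

View pics/s1.png

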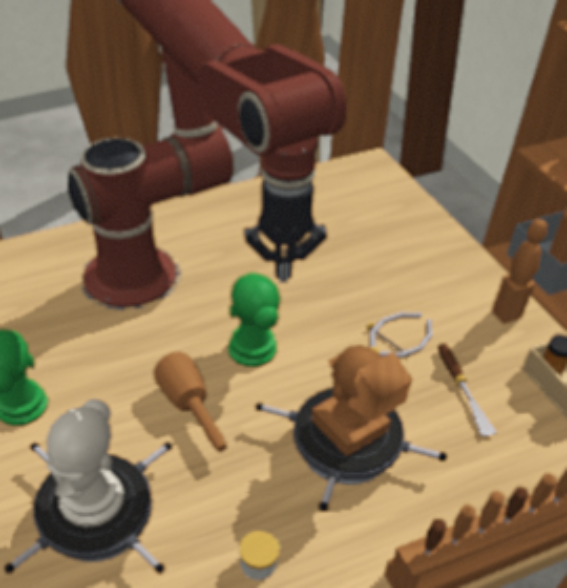

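carry_out(increments=[[[0, 0, -1], [0, 0, 0], 0], [[0, 0, -1], [0, 0, -1], 0], [[0, 0, -1], [0, 0, -1], 0], [[0, 0, -1], [0, 0, -1], 0], [[0, 0, -1], [0, 0, -1], 0], [[0, 0, -1], [0, 0, 0], 0]])

```text
t: 4.85
tool_pos: [0.4961, 0.1408, 0.4309]
tool_rot: [-0.484, 1.506, 0.475]
contact_force: [-0.7, 0.0, -0.5]
opening: 0.0004
```

Run:
```python
from h import *
o=get_obs();M=R.from_rotvec(o['tool_rot']).as_matrix();print(M.round(3),o['tool_pos'],o['q'])
```

```text
[[ 0.012 -0.575  0.818]
 [-0.002  0.818  0.575]
 [-1.    -0.009  0.008]] [0.49605154 0.14081933 0.43090165] [ 0.13301044 -0.2300162   1.83448058 -0.00386976  1.52554807 -0.47974077]
```

carry_out(increments=[[[0, 0, -1], [0.1, 0, -0.7], 0], [[0, 0, -1], [0.1, 0, -0.7], 0], [[0, 0, -1], [0.1, 0, -0.7], 0], [[0, 0, -1], [0.1, 0, -0.7], 0], [[0, 0, -1], [0, 0, -0.7], 0], [[0, 0, -1], [0, 0, -0.7], 0], [[0, 0, 0], [0, 0, -0.7], 0]])

```text
t: 5.55
tool_pos: [0.4996, 0.148, 0.3332]
tool_rot: [-0.006, 1.555, -0.007]
contact_force: [0.3, 0.2, 0.4]
opening: -0.0
```

Run:
```python
from h import *
o=get_obs();M=R.from_rotvec(o['tool_rot']).as_matrix();print(M.round(3),o['tool_pos'],o['q'])
im,d=get_image('scene');cv2.imwrite('pics/s2.png',cv2.resize(im[50:280,150:420],None,fx=2.5,fy=2.5))
```

```text
[[ 0.016  0.001  1.   ]
 [-0.008  1.    -0.001]
 [-1.    -0.008  0.016]] [0.49956683 0.14801378 0.33317909] [ 0.14730756 -0.1464975   1.92700387 -0.01076232  1.34687385  0.15067338]
```

View pics/s2.png

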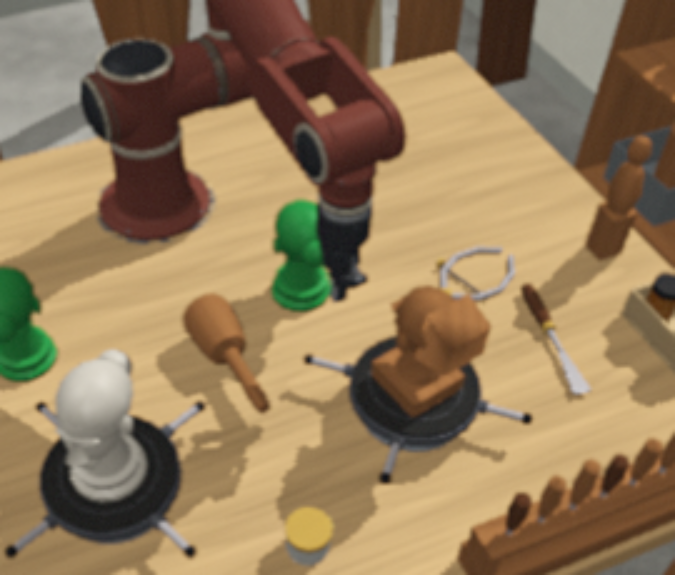

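carry_out(increments=[[[0, 0, 0], [0, -0.05, -1], 0], [[0, 0, 0], [0, -0.05, -1], 0], [[0, 0, 0], [0, -0.05, -1], 0], [[0, 0, 0], [0, 0, -1], 0], [[0, 0, 0], [0, 0, -1], 0], [[0, 0, 0], [0, 0, -0.9], 0], [[0, 0, 0], [0, 0, -0.5], 0], [[0, 0, 0], [0, 0, 0], 0]])

```text
t: 6.4
tool_pos: [0.4968, 0.1485, 0.2003]
tool_rot: [-0.024, 1.555, 0.013]
contact_force: [-0.5, -0.4, 0.7]
opening: 0.0003
```

```bash
cat > plan.py <<'E'
import sys
from h import *
c=np.array([.6171,.2222])
def tip():
    o=get_obs();M=R.from_rotvec(o['tool_rot']).as_matrix();return o['tool_pos']+M[:,0]*.165,o
if __name__=='__main__':
    t,o=tip(); v=t[:2]-c; a=np.arctan2(v[1],v[0]); print('tip',t.round(4),'r',np.hypot(*v).round(4),'ang',np.degrees(a).round(1),o['contact_force'].round(1),'yaw jaw',o['tool_rot'].round(3),o['t'])
    p=t[:2]; step=float(sys.argv[1]); 
    for i in range(int(sys.argv[2])):
        a+=np.radians(step); n=c+.140*np.array([np.cos(a),np.sin(a)]); print(((n-p)/.02).round(2), np.degrees(a).round(0)); p=n
E
python3 plan.py 4 22
```

```text
tip [0.4993 0.1474 0.0353] r 0.1395 ang -147.6 [-0.5 -0.4  0.7] yaw jaw [-0.024  1.555  0.013] 6.4
[ 0.26 -0.42] -144.0
[ 0.3  -0.38] -140.0
[ 0.33 -0.36] -136.0
[ 0.35 -0.34] -132.0
[ 0.38 -0.31] -128.0
[ 0.4  -0.28] -124.0
[ 0.42 -0.26] -120.0
[ 0.43 -0.23] -116.0
[ 0.45 -0.2 ] -112.0
[ 0.46 -0.16] -108.0
[ 0.47 -0.13] -104.0
[ 0.48 -0.1 ] -100.0
[ 0.48 -0.06] -96.0
[ 0.49 -0.03] -92.0
[0.49 0.  ] -88.0
[0.49 0.04] -84.0
[0.48 0.07] -80.0
[0.48 0.11] -76.0
[0.47 0.14] -72.0
[0.46 0.17] -68.0
[0.44 0.2 ] -64.0
[0.43 0.23] -60.0
```

carry_out(increments=[[[0, 0, 0], [0.26, -0.42, 0], 0], [[0, 0, 0], [0.3, -0.38, 0], 0], [[0, 0, 0], [0.33, -0.36, 0], 0], [[0, 0, 0], [0.35, -0.34, 0], 0], [[0, 0, 0], [0.38, -0.31, 0], 0], [[0, 0, 0], [0.4, -0.28, 0], 0]])

```text
t: 7.0
tool_pos: [0.54, 0.1052, 0.2029]
tool_rot: [-0.022, 1.555, 0.019]
contact_force: [-2.1, 4.3, -0.6]
opening: 0.0001
```

```bash
python3 plan.py 4 8
python3 - <<'E'
from h import *
im,d=get_image('scene');cv2.imwrite('pics/s3.png',cv2.resize(im[50:280,150:420],None,fx=2.5,fy=2.5))
E
```

```text
tip [0.5426 0.1049 0.0379] r 0.139 ang -122.4 [-2.1  4.3 -0.6] yaw jaw [-0.022  1.555  0.019] 7.0
[ 0.39 -0.29] -118.0
[ 0.44 -0.22] -114.0
[ 0.45 -0.19] -110.0
[ 0.46 -0.15] -106.0
[ 0.47 -0.12] -102.0
[ 0.48 -0.09] -98.0
[ 0.49 -0.05] -94.0
[ 0.49 -0.02] -90.0
```

View pics/s3.png

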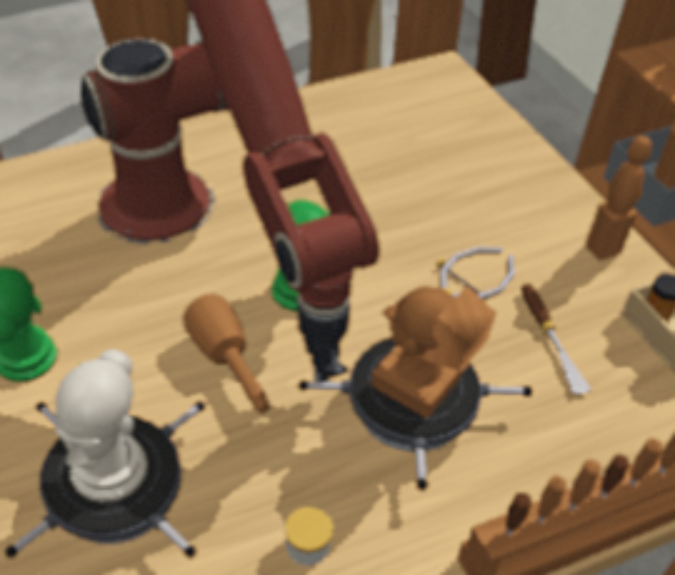

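carry_out(increments=[[[0, 0, 0], [0.39, -0.29, -0.1], 0], [[0, 0, 0], [0.44, -0.22, -0.1], 0], [[0, 0, 0], [0.45, -0.19, 0], 0], [[0, 0, 0], [0.46, -0.15, 0], 0], [[0, 0, 0], [0.47, -0.12, 0], 0], [[0, 0, 0], [0.48, -0.09, 0], 0], [[0, 0, 0], [0.49, -0.05, 0], 0], [[0, 0, 0], [0.49, -0.02, 0], 0]])

```text
t: 7.85
tool_pos: [0.6198, 0.0796, 0.1991]
tool_rot: [-0.023, 1.557, 0.017]
contact_force: [-4.7, 1.5, 0.9]
opening: -0.0003
```

```bash
python3 plan.py 4 9
```

```text
tip [0.622  0.0789 0.0341] r 0.1434 ang -88.0 [-4.7  1.5  0.9] yaw jaw [-0.023  1.557  0.017] 7.85
[0.48 0.2 ] -84.0
[0.48 0.07] -80.0
[0.48 0.1 ] -76.0
[0.47 0.13] -72.0
[0.46 0.17] -68.0
[0.45 0.2 ] -64.0
[0.43 0.23] -60.0
[0.41 0.26] -56.0
[0.4  0.29] -52.0
```

carry_out(increments=[[[0, 0, 0], [0.48, 0.15, 0], 0], [[0, 0, 0], [0.48, 0.08, 0], 0], [[0, 0, 0], [0.48, 0.11, 0], 0], [[0, 0, 0], [0.47, 0.14, 0], 0], [[0, 0, 0], [0.46, 0.18, 0], 0], [[0, 0, 0], [0.45, 0.2, 0], 0]])

```text
t: 8.45
tool_pos: [0.6809, 0.0973, 0.1981]
tool_rot: [-0.026, 1.56, 0.015]
contact_force: [-5.0, 0.3, 0.4]
opening: -0.0002
```

```bash
python3 plan.py 4 1
python3 - <<'E'
from h import *
im,d=get_image('scene');cv2.imwrite('pics/s4.png',cv2.resize(im[50:280,150:420],None,fx=2.5,fy=2.5))
im,d=get_image('top');cv2.imwrite('pics/t4.png',cv2.resize(im[60:290,90:430],None,fx=2.3,fy=2.3))
E
```

```text
tip [0.6827 0.0962 0.0331] r 0.142 ang -62.5 [-5.   0.3  0.4] yaw jaw [-0.026  1.56   0.015] 8.45
[0.38 0.33] -59.0
```

View pics/s4.png

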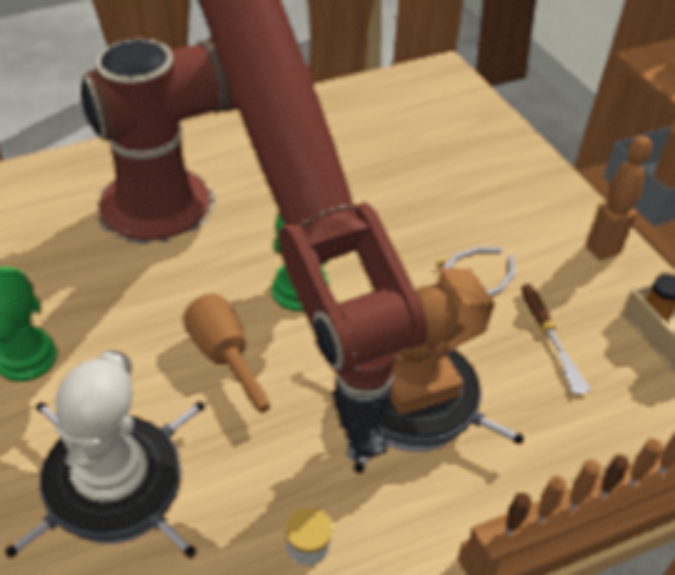

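View pics/t4.png

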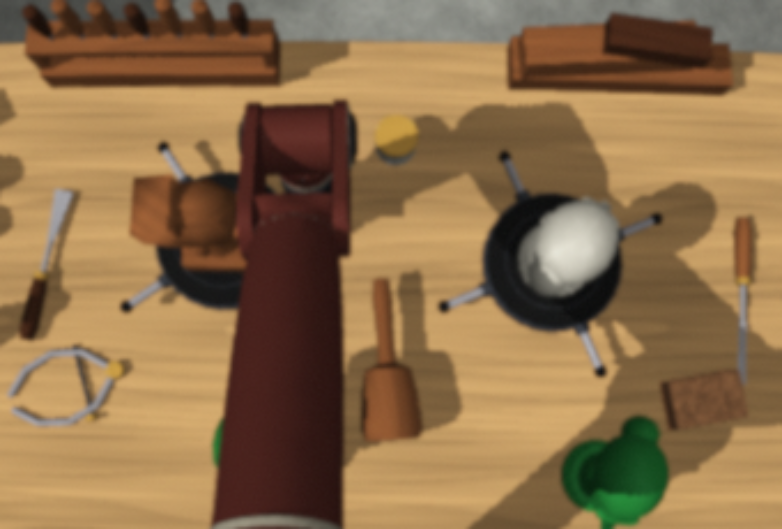

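Run:
```python
from h import *
c=np.array([.6171,.2222,0.047])
W=plane('top',[(x/2.3+90,y/2.3+60) for x,y in [(165,147),(126,307)]],.047)-c
print(np.degrees(np.arctan2(W[:,1],W[:,0])),np.hypot(W[:,0],W[:,1]))
```

```text
[ 34.23744423 125.2083251 ] [0.16751003 0.16878084]
```

carry_out(increments=[[[0, 0, 0], [-0.8, -0.3, 0], 0], [[0, 0, 0], [-0.5, -0.2, 0.8], 0], [[0, 0, 0], [-0.5, 0, 1], 0], [[0, 0, 0], [-1, 0, 1], 0], [[0, 0, 0], [-1, 0, 0.2], 0], [[0, 0, 0], [-1, 0, 0], 0], [[0, 0, 0], [-1, 0, 0], 0], [[0, 0, 0], [-1, 0.2, 0], 0]])

```text
t: 9.35
tool_pos: [0.5493, 0.0898, 0.2686]
tool_rot: [-0.027, 1.522, 0.012]
contact_force: [-0.4, 0.8, 0.7]
opening: 0.0
```

```bash
python3 plan.py 4 1
```

```text
tip [0.5573 0.0883 0.1038] r 0.1466 ang -114.1 [-0.4  0.8  0.7] yaw jaw [-0.027  1.522  0.012] 9.35
[0.59 0.12] -110.0
```

carry_out(increments=[[[0, 0.1, 0], [-0.8, 0.7, 0], 0], [[0, 0.1, 0], [-0.8, 0.8, 0], 0], [[0, 0.1, 0], [-0.8, 0.8, 0], 0], [[0, 0.1, 0], [-0.7, 0.8, 0], 0], [[0, 0, 0], [0, 0.5, 0], 0], [[0, 0, 0], [0, 0, 0], 0]])

```text
t: 9.95
tool_pos: [0.4868, 0.1635, 0.2745]
tool_rot: [-0.025, 1.54, 0.011]
contact_force: [-0.5, -0.7, 0.5]
opening: -0.0004
```

```bash
python3 plan.py 4 1
python3 - <<'E'
from h import *
im,d=get_image('scene');cv2.imwrite('pics/s5.png',cv2.resize(im[50:280,150:420],None,fx=2.5,fy=2.5))
E
```

```text
tip [0.4918 0.1621 0.1096] r 0.1389 ang -154.4 [-0.5 -0.7  0.5] yaw jaw [-0.025  1.54   0.011] 9.95
[ 0.18 -0.46] -150.0
```

View pics/s5.png

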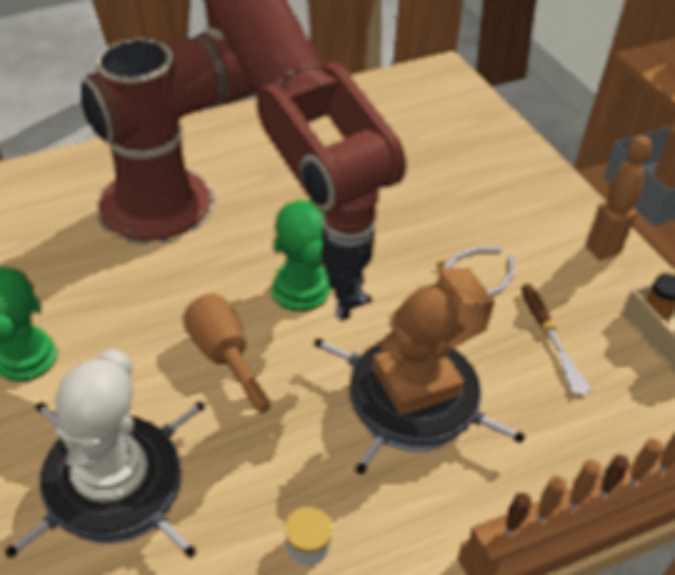

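carry_out(increments=[[[0, 0.1, 0], [-0.3, 0.5, 0], 0], [[0, 0.1, 0], [-0.1, 0.3, -0.5], 0], [[0, 0.1, 0], [0, 0, -1], 0], [[0, 0, 0], [0, 0, -1], 0], [[0, 0, 0], [0, 0, -0.9], 0], [[0, 0, 0], [0, 0, -0.5], 0], [[0, 0, 0], [0, 0, 0], 0]])

```text
t: 10.7
tool_pos: [0.4787, 0.1784, 0.1878]
tool_rot: [-0.024, 1.576, 0.008]
contact_force: [0.4, -0.1, -0.6]
opening: 0.0
```

```bash
python3 plan.py 4 20
```

```text
tip [0.4779 0.1768 0.0228] r 0.1465 ang -161.9 [ 0.4 -0.1 -0.6] yaw jaw [-0.024  1.576  0.008] 10.7
[ 0.47 -0.36] -158.0
[ 0.2  -0.45] -154.0
[ 0.23 -0.43] -150.0
[ 0.26 -0.41] -146.0
[ 0.29 -0.39] -142.0
[ 0.31 -0.37] -138.0
[ 0.34 -0.35] -134.0
[ 0.36 -0.33] -130.0
[ 0.39 -0.3 ] -126.0
[ 0.41 -0.27] -122.0
[ 0.42 -0.24] -118.0
[ 0.44 -0.21] -114.0
[ 0.45 -0.18] -110.0
[ 0.46 -0.15] -106.0
[ 0.47 -0.12] -102.0
[ 0.48 -0.08] -98.0
[ 0.49 -0.05] -94.0
[ 0.49 -0.02] -90.0
[0.49 0.02] -86.0
[0.49 0.05] -82.0
```

carry_out(increments=[[[0, 0, 0], [0.4, -0.36, 0.2], 0], [[0, 0, 0], [0.2, -0.45, 0.2], 0], [[0, 0, 0], [0.23, -0.43, 0], 0], [[0, 0, 0], [0.26, -0.41, 0], 0], [[0, 0, 0], [0.29, -0.39, 0], 0], [[0, 0, 0], [0.31, -0.37, 0], 0], [[0, 0, 0], [0.34, -0.35, 0], 0], [[0, 0, 0], [0.36, -0.33, 0], 0]])

```text
t: 11.5
tool_pos: [0.5302, 0.1126, 0.1978]
tool_rot: [-0.019, 1.576, 0.012]
contact_force: [-1.9, 4.8, 0.2]
opening: -0.0
```

```bash
python3 plan.py 4 9
```

```text
tip [0.5293 0.1118 0.0329] r 0.141 ang -128.5 [-1.9  4.8  0.2] yaw jaw [-0.019  1.576  0.012] 11.5
[ 0.42 -0.25] -124.0
[ 0.41 -0.26] -120.0
[ 0.43 -0.23] -116.0
[ 0.44 -0.2 ] -112.0
[ 0.46 -0.17] -108.0
[ 0.47 -0.14] -104.0
[ 0.48 -0.11] -100.0
[ 0.48 -0.07] -96.0
[ 0.49 -0.04] -92.0
```

carry_out(increments=[[[0, 0, 0], [0.41, -0.26, 0], 0], [[0, 0, 0], [0.41, -0.26, 0], 0], [[0, 0, 0], [0.43, -0.23, 0], 0], [[0, 0, 0], [0.44, -0.2, 0], 0], [[0, 0, 0], [0, 0, 0], 0]])

```text
t: 12.0
tool_pos: [0.5683, 0.0905, 0.1982]
tool_rot: [-0.02, 1.576, 0.009]
contact_force: [-0.7, 0.8, -0.0]
opening: 0.0003
```

```bash
python3 plan.py 4 4
python3 - <<'E'
from h import *
im,d=get_image('top');cv2.imwrite('pics/t6.png',im); cv2.imwrite('pics/t6c.png',cv2.resize(im[90:230,130:270],None,fx=4,fy=4,interpolation=3))
E
```

```text
tip [0.5675 0.0894 0.0332] r 0.1417 ang -110.5 [-0.7  0.8 -0. ] yaw jaw [-0.02   1.576  0.009] 12.0
[ 0.49 -0.07] -106.0
[ 0.47 -0.12] -102.0
[ 0.48 -0.09] -98.0
[ 0.49 -0.06] -94.0
```

View pics/t6c.png

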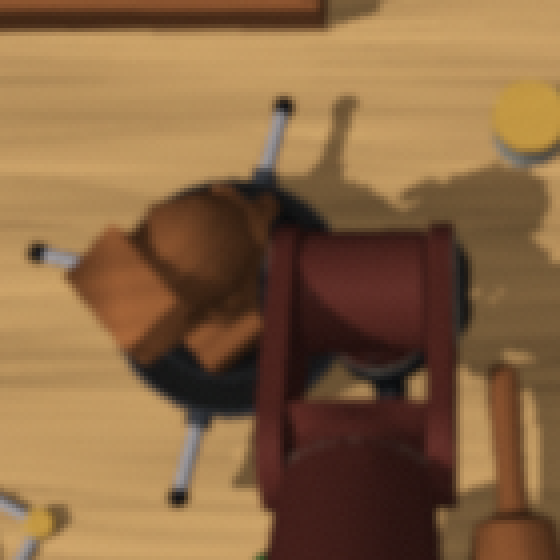

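Run:
```python
from h import *
c=np.array([.6171,.2222,0.047])
W=plane('top',[(x/4+130-.4,y/4+90-.4) for x,y in [(284,105),(38,252),(178,496)]],.047)-c
print(np.degrees(np.arctan2(W[:,1],W[:,0])),np.hypot(W[:,0],W[:,1]))
```

```text
[-12.12581049  76.65689628 166.50664944] [0.170933   0.16964202 0.16599688]
```

carry_out(increments=[[[0, 0, 0], [0.45, -0.1, 0], 0], [[0, 0, 0], [0.4, -0.1, 0], 0], [[0, 0, 0], [0, 0, 0], 0], [[0, 0, 0], [-0.5, 0, 0], 0], [[0, 0, 0], [-0.5, -0.2, 0], 0], [[0, 0, 0], [0, -0.5, 1], 0], [[0, 0, 0], [0, -0.8, 1], 0], [[0, 0, 0], [0, -1, 1], 0]])

```text
t: 12.85
tool_pos: [0.56, 0.036, 0.255]
tool_rot: [-0.026, 1.585, 0.011]
contact_force: [-0.2, -0.4, 0.3]
opening: 0.0001
```

carry_out(increments=[[[0, 0, 0], [0, -1, 1], 0], [[0, 0, 0], [0, -1, 1], 0], [[0, 0, 0], [0, -1, 1], 0], [[0, 0, 0], [-0.5, -1, 1], 0], [[0, 0, 0], [-1, -1, 1], 0], [[0, 0, 0], [-1, -0.5, 1], 0], [[0, 0, 0], [-1, 0, 1], 0], [[0, 0, 0], [-1, 0, 1], 0]])

```text
t: 13.65
tool_pos: [0.4596, -0.0806, 0.42]
tool_rot: [-0.029, 1.583, 0.005]
contact_force: [0.5, 0.8, 1.0]
opening: -0.0
```

```bash
python3 plan.py 4 1
python3 - <<'E'
from h import *
A=[cloud(n) for n in('top','scene')]
np.savez('c2.npz',P=np.vstack([a[0] for a in A]),C=np.vstack([a[1] for a in A]),s=np.r_[np.zeros(len(A[0][0])),np.ones(len(A[1][0]))])
im=A[0][2];cv2.imwrite('pics/t7.png',im); cv2.imwrite('pics/t7c.png',cv2.resize(im[80:230,130:400],None,fx=2.9,fy=2.9,interpolation=3))
cv2.imwrite('pics/s7.png',cv2.resize(A[1][2][110:290,130:400],None,fx=2.9,fy=2.9,interpolation=3))
E
```

```text
tip [ 0.4577 -0.0831  0.255 ] r 0.3444 ang -117.6 [0.5 0.8 1. ] yaw jaw [-0.029  1.583  0.005] 13.65
[5.17 8.85] -114.0
```

View pics/t7c.png

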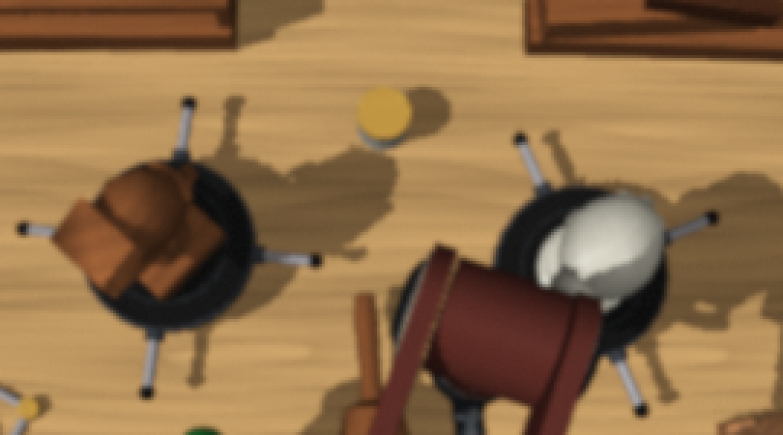

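View pics/s7.png

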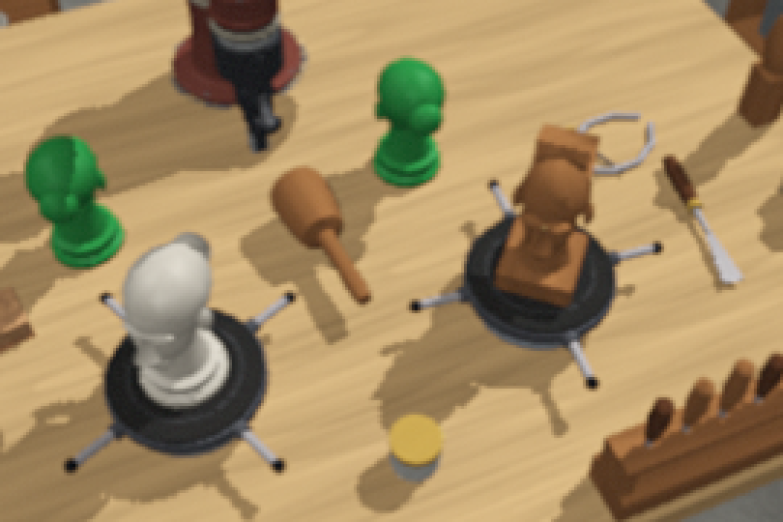

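```bash
cat > an.py <<'E'
import numpy as np,cv2
d=np.load('c2.npz');P,C,s=d['P'],d['C'],d['s']
c=np.array([.6171,.2222])
q=P-np.r_[c,0]; r=np.hypot(q[:,0],q[:,1]); a=np.arctan2(q[:,1],q[:,0])
for src in (0,1):
    m=(r<.09)&(s==src)&(abs(P[:,2]-.096)<.006)
    print('block',src,m.sum(),cv2.minAreaRect((q[m,:2]*1000).astype(np.float32)))
    m=(r<.12)&(s==src)&(P[:,2]>.165)&(P[:,2]<.27)&(q[:,:2]@[np.cos(2.4),np.sin(2.4)]>.035)
    print('lump',src,m.sum(),cv2.minAreaRect((q[m,:2]*1000).astype(np.float32)))
    m=(r<.09)&(r>.058)&(s==src)&(P[:,2]>.165)&(P[:,2]<.187)&(abs(a+.7)<.6)
    print('nose',src,m.sum(),q[m].mean(0),np.degrees(a[m].mean()))
E
python3 an.py
python3 - <<'E'
from h import *
c=np.array([.6171,.2222,0.047])
W=plane('top',[(x/2.9+130-.3,y/2.9+80-.3) for x,y in [(189,103),(23,229),(146,393),(316,261)]],.047); print(W.mean(0)); W=W-c
print(np.degrees(np.arctan2(W[:,1],W[:,0])),np.hypot(W[:,0],W[:,1]))
k=get_calibration('wrist');print(k['position'],get_obs()['tool_pos'],R.from_rotvec(k['orientation']).as_matrix().round(2))
E
```

```text
block 0 296 ((-15.865496635437012, -19.697845458984375), (43.51042938232422, 99.67816925048828), 51.29012680053711)
lump 0 510 ((-42.16826629638672, 39.375), (68.6825180053711, 44.6785774230957), 48.29754638671875)
nose 0 21 [ 0.04691404 -0.04252272  0.17948177] -42.253411038043076
block 1 322 ((5.240038871765137, 0.4983673095703125), (96.88163757324219, 100.12034606933594), 48.459720611572266)
lump 1 115 ((-41.01850509643555, 41.58219909667969), (69.44796752929688, 45.765899658203125), 48.83338165283203)
nose 1 19 [ 0.05138488 -0.04086903  0.18126648] -38.51034953939313
[0.61847738 0.22339231 0.047     ]
[ -5.56706583  83.74045152 173.39076255 -95.457273  ] [0.17008448 0.16972618 0.16746353 0.16747874]
[ 0.4575899  -0.01047197  0.3907621 ] [ 0.45977088 -0.08048699  0.42293718] [[ 1.    0.02  0.  ]
 [ 0.02 -0.96 -0.29]
 [-0.01  0.29 -0.96]]
```

carry_out(increments=[[[0, 0, 0], [0, 0, 1], 0], [[0, 0, 0], [0, 0, 1], 0], [[0, 0, 0], [0, 0, 1], 0], [[0, 0, 0], [0, 0, 1], 0], [[0, 0, 0], [0, 0, 1], 0], [[0, 0, 0], [0, 0, 1], 0], [[0, 0, 0], [0, 0, 1], 0], [[0, 0, 0], [0, 0, 0], 0]])

```text
t: 14.55
tool_pos: [0.4576, -0.0796, 0.557]
tool_rot: [-0.031, 1.583, 0.003]
contact_force: [-0.2, -0.4, 0.6]
opening: 0.0001
```

carry_out(increments=[[[0, 0, 0], [0.9, -1, 0], 0], [[0, 0, 0], [0.9, -1, 0], 0], [[0, 0, 0], [0.9, -1, 0], 0], [[0, 0, 0], [0.9, -1, 0], 0], [[0, 0, 0], [0.9, -1, 0], 0], [[0, 0, 0], [0.9, -1, 0], 0], [[0, 0, 0], [0.9, -1, 0], 0], [[0, 0, 0], [0, 0, 0], 0]])

```text
t: 15.35
tool_pos: [0.5883, -0.2241, 0.5374]
tool_rot: [-0.028, 1.597, 0.011]
contact_force: [0.1, 1.0, -0.1]
opening: 0.0001
```

Run:
```python
from h import *
P,C,im,d=cloud('wrist'); np.savez('w8.npz',P=P,C=C); cv2.imwrite('pics/w8.png',im)
for q in('model_nose','model_head'): print([(r['centre'],r['p'],plane('wrist',[r['centre']],.176)) for r in tip_of('wrist',q)])
```

```text
[([314.9, 216.6], 0.65, array([[ 0.64244774, -0.28425807,  0.176     ]]))]
[]
```

View pics/w8.png

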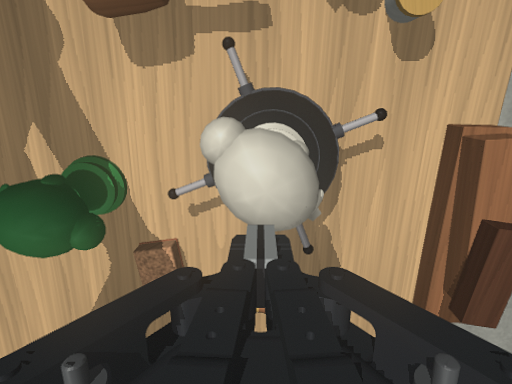

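```bash
python3 - <<'E'
from h import *
d=np.load('w8.npz');P=d['P']
B=plane('wrist',[(229,43),(381,114),(308,249),(174,194)],.047)[:,:2]; print(B.mean(0))
c=B.mean(0); q=P-np.r_[c,0]; r=np.hypot(q[:,0],q[:,1]);a=np.arctan2(q[:,1],q[:,0])
m=(r<.09)&(r>.05)&(P[:,2]>.155)&(P[:,2]<.195)&(abs(a+.7)<.6)
for k in q[m][np.argsort(-r[m])[:12]]: print(k.round(3),np.degrees(np.arctan2(k[1],k[0])).round(1))
k=q[(r<.11)&(P[:,2]>.14)&(P[:,2]<.25)&(q[:,:2]@[-.73,.68]>.058)]
f=lambda x:np.linalg.norm(k-x[:3],axis=1)-x[3]
from scipy.optimize import least_squares
x=least_squares(f,[-.05,.05,.2,.025],loss='soft_l1',f_scale=.001).x;print('bun',len(k),x,np.degrees(np.arctan2(-x[1],-x[0])))
E
python3 - <<'E'
import cv2
a=cv2.imread('pics/w8.png')[90:260,180:360];cv2.imwrite('pics/w8c.png',cv2.resize(a,None,fx=3.4,fy=3.4,interpolation=3))
E
```

```text
[ 0.59336635 -0.23874488]
[ 0.048 -0.05   0.175] -46.2
[ 0.047 -0.051  0.176] -47.4
[ 0.049 -0.049  0.176] -44.7
[ 0.05  -0.047  0.176] -43.3
[ 0.056 -0.041  0.176] -36.4
[ 0.051 -0.046  0.176] -41.8
[ 0.053 -0.043  0.177] -39.0
[ 0.054 -0.042  0.177] -37.6
[ 0.052 -0.044  0.177] -40.3
[ 0.055 -0.04   0.177] -35.5
[ 0.048 -0.048  0.177] -45.2
[ 0.046 -0.05   0.179] -47.8
bun 1419 [-0.04982676  0.04235237  0.20792197  0.02487611] -40.364284614493286
```

View pics/w8c.png

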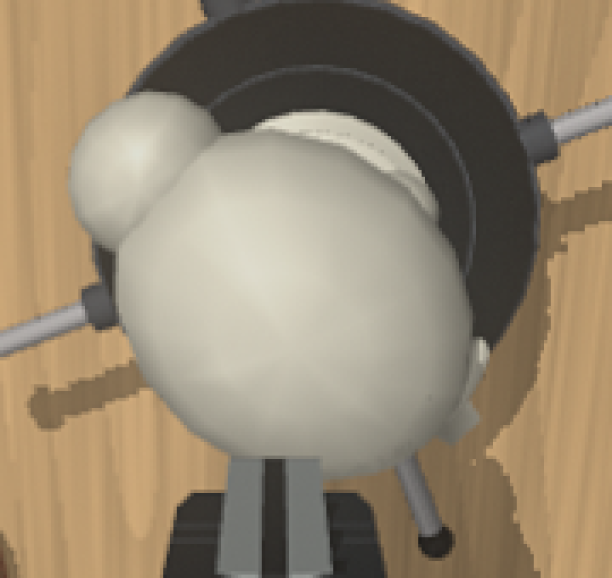

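Run:
```python
from station import *
o=get_obs();print(o['t'],o['contact_force'],o['dq']);print(finish_job())
```

```text
15.5 [ 0.36184403  0.43070429 -0.26766133] [ 8.83657785e-03 -3.00851176e-02 -9.20970927e-03 -1.22435038e-03
  4.65155191e-03 -4.82396804e-05]
the job is handed in; nothing more can be done
None
```

I turned the wooden head's turntable about 126° anticlockwise and handed the job in at 15.5 s. I used the shut fingers on two neighbouring turning bars, one after the other, then lifted the arm clear.

**Facing direction:** The wooden head now faces about -41.5° to -42° (world yaw), measured from its block, its square lump and the bar balls. The plaster head faces about -41°, from the nose and the bun seen by the wrist camera. The difference is about 1°, against a limit of 8.6°. Single readings of either nose scattered by several degrees. The rectangle fitted to the block in the last top view was poor because the block was partly hidden, so I left it out.

**Centring:** The wooden head stands upright. In the last scene view its block was about 5 mm from the middle of the disc, much as at the start (1 to 4 mm).

**Contact:** The force reading at the end was only sensor noise, with the arm well above everything. In the last pictures I saw no sign that the plaster head or the tools had moved, but I did not measure their positions again. The two green look-alike heads were left alone.

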